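Fetch the cuvette case from the bench drawer

ROBOT

A 6-joint arm with a two-finger parallel gripper is mounted at the origin on the work surface. World frame = base frame: x ahead of the robot, y to its left, z up, the work surface at z = 0. Lengths are in m, angles in rad, forces in N, time in s.
With the tool pointing down it reaches from about 0.25 to 0.725 m from the base axis. Payload 4 kg.
Tool frame: the origin (TCP) lies midway between the tips of the shut fingers; the grasp point (between the pads) lies 19 mm behind it (bot.grip_depth is the distance from the TCP to the grasp point, in m); z points along the fingers, y is the line along which they close (so a half turn about z gives the same grasp; the last joint's range is limited). The gripper opens to 85 mm and grips with 20 to 120 N. Pads are 22 mm wide; open, the fingers measure 114 mm over their backs; the gripper's body (76 mm by 85 mm) begins 54 mm behind the grasp point. The pads swing forward as they close: fully open they stand 13 mm farther back than shut.
Start: joints at [1.306, 0.241, 0.005, 1.335, 0, 1.571], TCP at [0.131, 0.483, 0.231] pointing down, gripper open.
Joint ranges: [-2.72, 2.72], [-1.05, 1.87], [-1.09, 1.28], [-1.99, 2.15], [-1.42, 1.44], [-3.14, 3.14]. Speed limits (rad/s): [2.79, 2.79, 3.14, 3.14, 3.14, 3.14].

INTERFACE

Orientations are given as a unit quaternion [x, y, z, w].
In Python, from workcell import bot gives the robot as it stands.
- The arm moves only by the shell command python3 -m creep 'ROWS'. ROWS is JSON, one flat list of numbers, 5 for each row, row after row: the shift along the world's x, y, z in m, then the turn about the world's z in rad, then the finger opening in m, from 0 to 0.0854. In form: [x, y, z, twist, claw, x, y, z, twist, claw, ...]. A call has 1 to 10 rows; each row is the pose to reach, as a shift and turn from the pose commanded when the call began; what a row does not reach only later rows make up. A row lasts 1/12 s, in which the tool goes at most 41.7 mm and 7.16 degrees, less where a joint would pass 70% of its speed; a pose out of reach is approached as far as the arm can. A call with a gripper value outside its range is refused whole. The fingers move at their own pace and stop on an object; the grip force is fixed at half the most. Time passes only in rows, so rows that repeat a pose let the fingers close. It gives the time, the measured TCP pose, the force, the opening and the grip force at its end, in the units of the state.
- bot.get_obs(): the state, without advancing time (a new reading comes with each control period).
- bot.camera(name): name is "scene" or "side" or "wrist"; returns a dict with "pixels" (480x640x3 uint8, red, green, blue), "camera_matrix" (3x3 intrinsics, pixels), "extrinsics" (4x4, takes a point from world to camera coordinates); the wrist camera has in their place "T_tool_cam" (4x4, takes a point from camera to tool coordinates, whose origin is the TCP and whose axes are the flange's). Camera axes: x right, y down, z forward; pixel columns grow to the right and rows downward; lengths in m; the calibration is good to about 2 mm. A picture is of the moment at which its call begins: read the wrist's pose just before it. There is no depth.
- bot.job_done(): hands the job in; it is judged then, once.
Trained networks look in the newest picture that a camera, given by its name, has taken for a name from the list of things; names that differ only in an ending like _2 or _b are one class to them, and where a whole thing is asked for, a point or a joint stands for the part that bears it (a point fixed in the world has none). Each returns a list of dicts, best first, with "score" (0 to 1); they miss things now and then, are a little off and sometimes report something else, mostly with a low value. They report only what shows in the picture. A call takes as long as a camera call.
- bot.look_for(camera, thing): "centre" ([column, row] as shares, 0 to 1, of the picture: columns of its width, rows of its height, amid what is visible of it).
- bot.place_of(camera, thing): "centre" ([column, row] as shares, 0 to 1, of the picture: columns of its width, rows of its height: a listed point, or the origin of a listed thing).
The state is a dict: "clock": time; "joint_pos": joint angles; "joint_vel": joint speeds; "tau": joint torques, N m; "eef_pos": TCP position; "tool_rot": TCP orientation; "ft_force": force on the tool from outside, world axes, zero at the start; "ft_torque": the same for the moment, N m; "grip_width": finger opening in m; "grasp_force": force on a finger pad.
Only numpy, scipy, OpenCV 4.12 (cv2) and the standard library are available. Lean on these libraries where they do the work, as an engineer would, in place of code of your own. Each camera call takes 0.05 s, during which the arm holds its last target. There are 200 camera calls.

TASK

The cuvette case is inside the wider of the two grey drawer units on the bench, the one with the bar handle; its drawer sits in a catch. Pull that drawer straight out to its stop and leave it there, then lift the case out and set it down gently, right way up, in the middle of the white tile. Leave the narrow drawer shut, the little box in the drawer, and the other things on the bench and on the units where they are.

Things in the scene. Friction and masses are not known exactly. Their poses are not given: they have to be found in the camera images.
- wide: The wider drawer unit, grey, 240 wide (y) x 251 deep (x) x 100 high, fixed to the bench. Origin: on the bench (z=0) under the middle of its front face plane; its own +x points from the front into the unit, so the drawer comes out along its own -x. The drawer's front panel is 14 thick and stands just in front of that plane.
- wide_drawer (a joint): The wide unit's drawer: 0 = shut, 0.140 m = pulled out to its stop, straight along the unit's own -x. A sprung ball catch holds it shut: about 8 N to break out in the first 10 mm, after that about 2 N of sliding friction; it stays where it is left.
- wide_drawer_handle (a point): Middle of the wide drawer's handle (moves with the drawer): a level steel round bar 11 thick and 110 long across the unit (along the unit's y), 78 above the bench, its axis 42 in front of the drawer's front panel (36 clear between), 22 below the unit's top; carried by two 9 mm posts 50 either side of the middle. Axes as the unit's: x into the unit.
- drawer_floor (a point): Point on the wide drawer's inner floor (moves with the drawer), on its centre line, 80 behind the front face plane when shut; floor 22 above the bench. The drawer box is open on top, runs from the front plane 215 back, about 202 wide inside, side walls 6 thick with their rim 76 above the bench; the front panel reaches 97 above the bench. Axes as the unit's.
- narrow: The narrow drawer unit, grey, 150 wide x 251 deep x 100 high, fixed, with a round knob (28 across, standing out 58 in front of the front face plane) instead of a bar. Origin and axes as for the wide unit. It may stand left or right of the wide one. Its drawer is to stay shut.
- narrow_drawer (a joint): The narrow unit's drawer: 0 = shut, 0.140 m = out. Same kind of catch.
- case: The cuvette case: a closed plastic box 90 long (its x) x 44 wide (its y) x 44 high, dark lower half and paler grey upper half, 160 g or so, rigid, stays shut. Origin: centre of its underside, z up. It lies loose on the floor of the wide drawer, in the front part, long side roughly along the drawer's travel, right (-y side of the unit) of the middle; out of sight until the drawer is pulled.
- tile: White glazed tile, 160 x 160 x 6 high, fixed on the bench in front of the narrow unit. Origin: centre of its underside (z=0); top at 6 mm.
- filterbox: Little grey box 36 x 36 x 20 high, loose in the wide drawer beside the case on the unit's +y side; stays in the drawer. Origin: centre of its underside.
- jar: Closed jar, 52 across, 75 high, loose on top of the narrow unit. Origin: centre of its underside.
- dish: Shallow glass dish, 80 across, 18 high, loose on top of the wide unit, its middle about 105 behind the front. Origin: centre of its underside.
- reagent: Brown bottle, 66 across, 150 high, loose on the bench to one side. Origin: centre of its underside.
- beaker: Glass beaker, 72 across, 90 high, loose on the bench to the other side. Origin: centre of its underside.
- spatula: Small spatula 170 long lying on the bench to the left, pointing away from the robot. Origin: on the bench side, about its middle.
- tipbox: Blue plastic box 120 x 80 x 60 high standing on the bench to the right. Origin: centre of its underside.

How it is judged:
By the outcome, as a careful person would: the job done as asked, in the order asked, and still so for the second after the job is handed in, with the robot touching nothing.
It also fails if it takes over 64 s, if anything falls off the work surface, if the arm or the gripper's body presses on something with over 40 N, if the wrist force passes 120 N, or if a joint passes its speed limit or range.

## Working session

There is one attempt and no reset: what is moved stays moved. The work goes in short steps, Python scripts to look and compute and a shell command to move; the robot and the scene stay as the last step left them, time stands still between calls to the robot, and variables do not carry over. Pictures are saved under pics/ and viewed, at most 10 in all, crops included, and the job is handed in when it is done.

```bash
mkdir -p pics; cat > h.py <<'E'
import numpy as np, cv2
from workcell import bot
from scipy.spatial.transform import Rotation as R
def snap(cam,name=None):
    o=bot.get_obs(); c=bot.camera(cam)
    K=np.array(c["camera_matrix"])
    if cam=="wrist":
        T=np.eye(4);T[:3,:3]=R.from_quat(o["tool_rot"]).as_matrix();T[:3,3]=o["eef_pos"]
        W=T@np.array(c["T_tool_cam"])
    else: W=np.linalg.inv(np.array(c["extrinsics"]))
    if name: cv2.imwrite(f"pics/{name}.png",np.array(c["pixels"])[:,:,::-1])
    return K,W
def ray(K,W,px):
    d=W[:3,:3]@np.linalg.solve(K,[px[0],px[1],1]); return W[:3,3],d
def atz(K,W,px,z):
    o,d=ray(K,W,px); return o+d*(z-o[2])/d[2]
def px(c): return np.array([c[0]*640,c[1]*480])
def proj(K,W,P):
    p=np.linalg.inv(W)@np.append(P,1); q=K@p[:3]; return q[:2]/q[2]
E
python3 - <<'E'
from h import *
np.set_printoptions(precision=4,suppress=True)
Z=dict(wide=0,wide_drawer_handle=.078,narrow=0,tile=0,jar=.1,dish=.1,reagent=0,beaker=0,tipbox=0,spatula=0)
for cam in("scene","side"):
    K,W=snap(cam,cam+"0"); print(cam,W[:3,3])
    for t in Z:
        for r in bot.place_of(cam,t)[:2]:
            p=px(r["centre"]); print(t,round(r["score"],2),p.round(),atz(K,W,p,Z[t]))
print(bot.get_obs())
E
```

```text
scene [0.9989 0.7376 1.1637]
wide 0.91 [340. 316.] [0.6194 0.1511 0.    ]
wide_drawer_handle 0.97 [359. 291.] [0.5705 0.1555 0.078 ]
wide_drawer_handle 0.33 [270. 233.] [ 0.6703 -0.1173  0.078 ]
narrow 0.93 [269. 230.] [ 0.6457 -0.1897  0.    ]
tile 0.62 [329. 206.] [ 0.4507 -0.1824  0.    ]
tile 0.34 [359. 288.] [0.5359 0.106  0.    ]
jar 0.89 [233. 218.] [ 0.7374 -0.1957  0.1   ]
dish 0.6 [303. 310.] [0.7186 0.1454 0.1   ]
dish 0.33 [476. 345.] [0.4379 0.4174 0.1   ]
reagent 0.82 [242. 157.] [ 0.5805 -0.5075  0.    ]
beaker 0.9 [428. 410.] [0.581  0.4572 0.    ]
tipbox 0.7 [308. 147.] [ 0.3774 -0.4402  0.    ]
spatula 0.68 [471. 344.] [0.3928 0.3812 0.    ]
spatula 0.47 [270. 230.] [ 0.6426 -0.189   0.    ]
side [ 0.0367 -0.5753  0.9986]
wide 0.74 [299. 217.] [0.6211 0.156  0.    ]
wide 0.16 [393. 429.] [ 0.3838 -0.4245  0.    ]
wide_drawer_handle 0.83 [281. 206.] [0.565  0.1616 0.078 ]
narrow 0.83 [393. 290.] [ 0.6372 -0.1896  0.    ]
jar 0.63 [282. 209.] [0.5463 0.1345 0.1   ]
jar 0.57 [431. 248.] [ 0.7388 -0.206   0.1   ]
dish 0.68 [328. 181.] [0.7098 0.1372 0.1   ]
reagent 0.64 [478. 393.] [ 0.5775 -0.4937  0.    ]
beaker 0.86 [229. 168.] [0.5928 0.4627 0.    ]
tipbox 0.58 [398. 428.] [ 0.392  -0.4286 -0.    ]
tipbox 0.56 [228. 168.] [0.5883 0.4649 0.    ]
spatula 0.84 [184. 215.] [0.3802 0.3789 0.    ]
{'clock': 1.1, 'joint_pos': array([ 1.306 ,  0.2406,  0.005 ,  1.3352, -0.    ,  1.5708]), 'joint_vel': array([-0.0003,  0.0004,  0.0007,  0.0013,  0.0003, -0.0011]), 'tau': array([  0.001 , -37.2224,  25.2694,   0.0014,  -0.0002,  -0.    ]), 'eef_pos': array([0.1309, 0.4826, 0.2313]), 'tool_rot': array([ 0.132 ,  0.9912, -0.    ,  0.    ]), 'ft_force': array([-0.1088, -0.3484,  0.2429]), 'ft_torque': array([-0.0278,  0.0068,  0.0504]), 'grasp_force': 0.0, 'grip_width': 0.08551262730630747}
```

View pics/scene0.png

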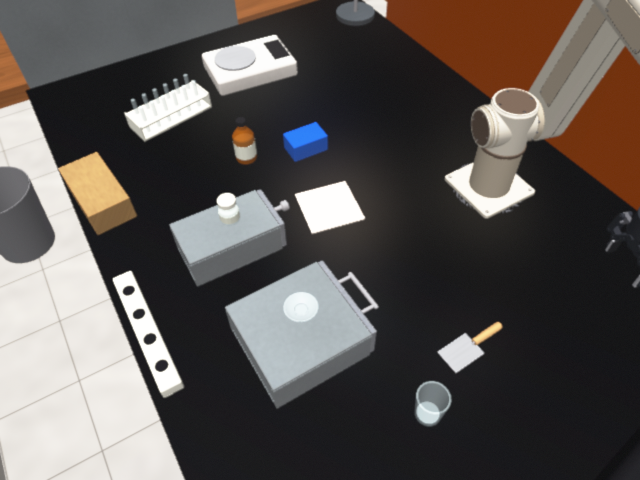

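View pics/side0.png

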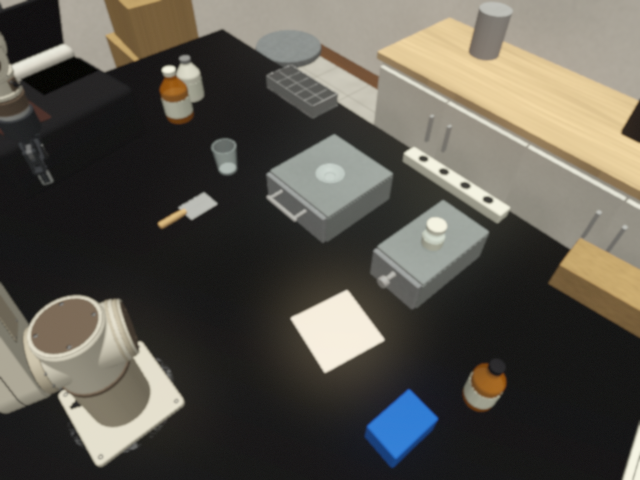

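The scene view shows the wide unit at about (300,330) with its bar handle at (363,291), the tile at (330,206), the narrow unit at (230,235), and the spatula and beaker off to the left. The side view agrees, with the handle at (287,206) and the tile at (337,330).

```bash
python3 - <<'E'
from h import *
from scipy.optimize import least_squares
np.set_printoptions(precision=4,suppress=True)
S=snap("scene"); D=snap("side")
def rect(c,z,name):
    P=np.array([atz(*S,p,z)[:2] for p in c[0]]);Q=np.array([atz(*D,p,z)[:2] for p in c[1]])
    for A in(P,Q):
        print(name,A.mean(0),A.tolist() and [ (np.linalg.norm(A[i]-A[i-1]).round(3),np.degrees(np.arctan2(*(A[i]-A[i-1])[::-1])).round(1)) for i in range(4)])
rect([[(296,190),(348,183),(364,215),(311,231)],[(347,291),(384,339),(327,371),(291,324)]],.006,"tile")
# order: front right, front left, back left, back right
rect([[(320,264),(374,322),(275,390),(227,307)],[(324,212),(267,178),(334,136),(392,178)]],.1,"wide")
E
python3 -m creep '[0.04,-0.03,0.03,0,0.03, 0.08,-0.06,0.06,0,0.03, 0.12,-0.09,0.09,0,0.03, 0.15,-0.13,0.1,0,0.03, 0.18,-0.16,0.1,0,0.03, 0.21,-0.2,0.1,0,0.03, 0.24,-0.23,0.1,0,0.03, 0.27,-0.26,0.1,0,0.03, 0.3,-0.29,0.1,0,0.03,0.3,-0.29,0.1,0,0.03]'
```

```text
tile [ 0.4495 -0.1818] [(np.float64(0.168), np.float64(-104.3)), (np.float64(0.159), np.float64(159.2)), (np.float64(0.137), np.float64(77.3)), (np.float64(0.162), np.float64(-9.7))]
tile [ 0.4518 -0.1831] [(np.float64(0.165), np.float64(-6.9)), (np.float64(0.156), np.float64(-100.5)), (np.float64(0.154), np.float64(169.1)), (np.float64(0.144), np.float64(83.8))]
wide [0.7354 0.1589] [(np.float64(0.247), np.float64(178.8)), (np.float64(0.205), np.float64(96.1)), (np.float64(0.268), np.float64(6.0)), (np.float64(0.237), np.float64(-89.5))]
wide [0.7305 0.1521] [(np.float64(0.231), np.float64(173.2)), (np.float64(0.202), np.float64(99.0)), (np.float64(0.267), np.float64(3.5)), (np.float64(0.243), np.float64(-91.4))]
clock: 2.03
eef_pos: [0.4154, 0.2079, 0.3312]
tool_rot: [0.132, 0.991, 0.0, 0.0]
ft_force: [0.1, 1.2, -0.3]
grip_width: 0.03
grasp_force: 0.0
```

```bash
python3 - <<'E'
from h import *
np.set_printoptions(precision=4,suppress=True)
K,W=snap("wrist","w1"); print(W)
for t,z in dict(wide=0,wide_drawer_handle=.078,tile=0,narrow=0,dish=.1).items():
    for r in bot.place_of("wrist",t)[:2]:
        p=px(r["centre"]); print(t,round(r["score"],2),p.round(),atz(K,W,p,z))
print(bot.get_obs()["joint_pos"])
E
```

```text
[[ 0.2616  0.931   0.2545  0.3517]
 [ 0.9652 -0.2529 -0.0671  0.225 ]
 [ 0.0018  0.2632 -0.9648  0.4733]
 [ 0.      0.      0.      1.    ]]
wide 0.71 [321. 343.] [0.6207 0.1575 0.    ]
wide_drawer_handle 0.88 [307. 336.] [0.5639 0.1565 0.078 ]
tile 0.97 [ 39. 296.] [ 0.4592 -0.177   0.    ]
[0.4698 0.1481 0.1454 1.5685 0.0005 0.7337]
```

View pics/w1.png

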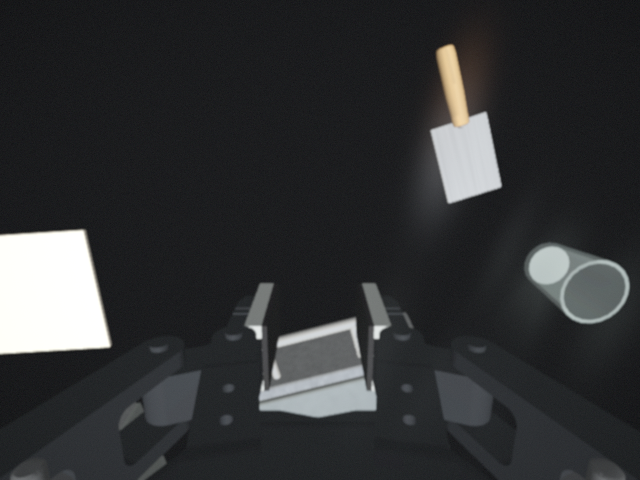

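```bash
python3 - <<'E'
from h import *
np.set_printoptions(precision=4,suppress=True)
K,W=snap("wrist"); im=cv2.imread("pics/w1.png")
def a(p,q,z):
    P,Q=atz(K,W,p,z),atz(K,W,q,z);d=Q-P;print(P[:2],Q[:2],np.linalg.norm(d),np.degrees(np.arctan2(d[1],d[0]))-90)
a((275,335),(355,320),.0835); a((262,402),(375,376),.097); a((262,383),(375,364),.097)
cv2.imwrite("pics/c1.png",cv2.resize(im[300:430,220:420],None,fx=4,fy=4,interpolation=cv2.INTER_CUBIC))
E
```

```text
[0.5478 0.1263] [0.5531 0.2153] 0.0891735575268934 -3.445418946257348
[0.6166 0.0919] [0.6172 0.2209] 0.12896959410950096 -0.24484558036269277
[0.5933 0.0991] [0.6026 0.2242] 0.1254242793511557 -4.269960820116111
```

View pics/c1.png

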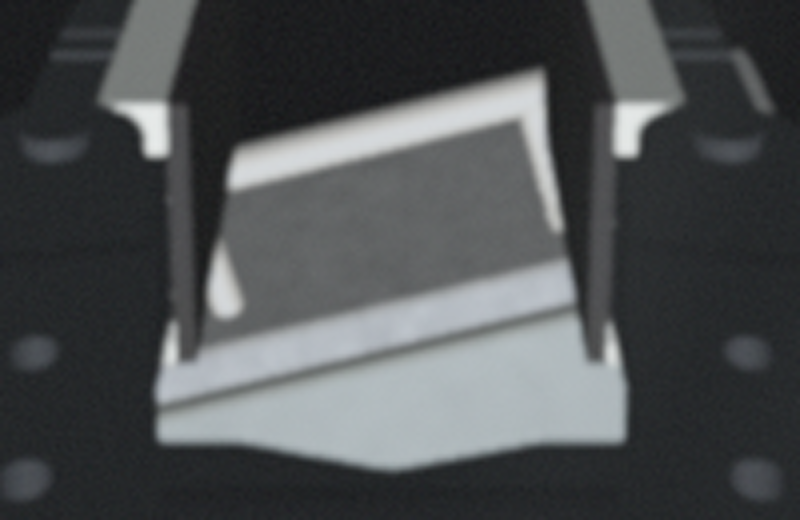

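The crop shows the whole bar from full-image (278,342) to (356,323), both posts, and the panel's front top edge from (271,386) to (361,365).

```bash
python3 - <<'E'
from h import *
np.set_printoptions(precision=4,suppress=True)
K,W=snap("wrist")
def a(p,q,z):
    P,Q=atz(K,W,p,z),atz(K,W,q,z);d=Q-P;print(P[:2],Q[:2],(P+Q)[:2]/2,np.linalg.norm(d),np.degrees(np.arctan2(d[1],d[0]))-90)
a((278.2,341.7),(355.7,323.2),.078); a((271.2,386.2),(361.2,365.5),.097); a((261.2,401.2),(363.7,377),.097)
E
```

```text
[0.5594 0.1264] [0.5598 0.2155] [0.5596 0.171 ] 0.08906416281623185 -0.25242466806254527
[0.5998 0.1083] [0.6004 0.21  ] [0.6001 0.1591] 0.10168540231957789 -0.32802660744098944
[0.6154 0.0919] [0.615  0.2093] [0.6152 0.1506] 0.11734745488023363 0.18045959675231416
```

```bash
python3 -m creep '[0,0,0,-0.12,0.04, 0.01,0,-0.01,-0.24,0.04, 0.025,-0.005,-0.03,-0.36,0.04, 0.04,-0.01,-0.05,-0.48,0.04, 0.055,-0.015,-0.07,-0.6,0.04, 0.07,-0.02,-0.09,-0.72,0.04, 0.09,-0.025,-0.11,-0.84,0.04, 0.11,-0.03,-0.12,-0.96,0.04, 0.129,-0.035,-0.13,-1.08,0.04, 0.129,-0.035,-0.13,-1.2,0.04]'
python3 -m creep '[0,0,0,-0.106,0.03, 0,0,0,-0.106,0.03]'; python3 - <<'E'
from h import *
np.set_printoptions(precision=4,suppress=True)
K,W=snap("wrist","w2"); print(W)
for t,z in dict(wide=0,wide_drawer_handle=.078,tile=0,narrow=0,dish=.1).items():
    for r in bot.place_of("wrist",t)[:2]:
        p=px(r["centre"]); print(t,round(r["score"],2),p.round(),atz(K,W,p,z))
o=bot.get_obs();print(o["joint_pos"],o["eef_pos"],R.from_quat(o["tool_rot"]).as_matrix()[:,1])
E
```

```text
clock: 3.27
eef_pos: [0.5442, 0.1752, 0.1976]
tool_rot: [0.67, 0.742, -0.001, -0.0]
ft_force: [0.1, -0.6, 0.2]
grip_width: 0.0401
grasp_force: 0.0
clock: 3.43
eef_pos: [0.5427, 0.1762, 0.2001]
tool_rot: [0.707, 0.707, -0.0, -0.0]
ft_force: [-0.1, 0.5, 0.0]
grip_width: 0.0302
grasp_force: 0.0
[[ 1.      0.0015 -0.0012  0.5434]
 [ 0.0011 -0.965  -0.2622  0.2425]
 [-0.0015  0.2622 -0.965   0.3423]
 [ 0.      0.      0.      1.    ]]
wide 0.93 [403. 228.] [0.6196 0.1576 0.    ]
wide_drawer_handle 0.85 [345. 255.] [0.5623 0.1576 0.078 ]
dish 0.93 [587. 285.] [0.7205 0.1444 0.1   ]
[ 0.3121  0.3941  0.1413  1.3174 -0.      1.8807] [0.5431 0.1752 0.2011] [1.     0.0022 0.0006]
```

View pics/w2.png

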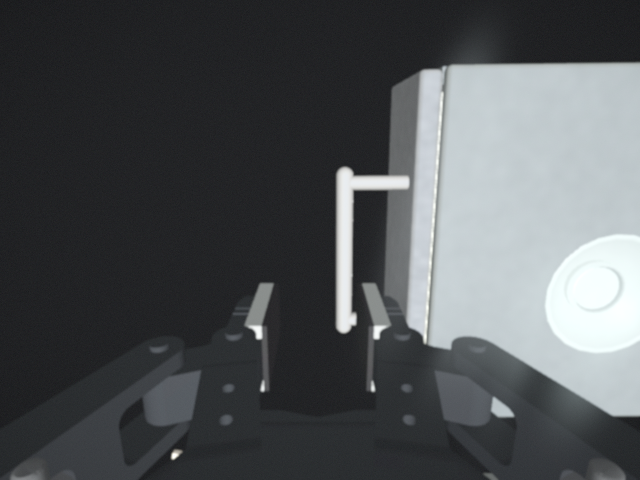

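The bar runs from (345,168) to (344,333), between the fingers' line and the panel. The panel groove runs from (443,70) to (428,342), and the dish is at (597,290).

```bash
python3 - <<'E'
from h import *
np.set_printoptions(precision=4,suppress=True)
K,W=snap("wrist")
def a(p,q,z):
    P,Q=atz(K,W,p,z),atz(K,W,q,z);d=Q-P;print(P[:2],Q[:2],(P+Q)[:2]/2,np.linalg.norm(d),np.degrees(np.arctan2(-d[1],-d[0]))-90)
a((345,167),(344,334),.078); a((443,70),(428,342),.1);a((421,70),(407,342),.097)
E
```

```text
[0.562  0.2178] [0.5638 0.0945] [0.5629 0.1561] 0.12335300036866297 0.8404242986160142
[0.6155 0.2749] [0.6201 0.1007] [0.6178 0.1878] 0.17429523510829145 1.5160112525287985
[0.6036 0.2753] [0.6064 0.0989] [0.605  0.1871] 0.17640661168619728 0.9058253814904589
```

```bash
python3 -m creep '[0.019,-0.018,0,0.015,0.034, 0.0195,-0.018,-0.03,0.015,0.034, 0.0195,-0.018,-0.06,0.015,0.034, 0.0195,-0.018,-0.09,0.015,0.034, 0.0195,-0.018,-0.115,0.015,0.034, 0.0195,-0.018,-0.13,0.015,0.034, 0.0195,-0.018,-0.141,0.015,0.034, 0.0195,-0.018,-0.141,0.015,0.034]'
python3 -m creep '[0,0,0,0,0, 0,0,0,0,0, 0,0,0,0,0]'
```

```text
clock: 4.45
eef_pos: [0.561, 0.1561, 0.0572]
tool_rot: [0.702, 0.713, -0.002, -0.001]
ft_force: [-0.5, 0.3, 0.6]
grip_width: 0.0339
grasp_force: 0.0
clock: 4.7
eef_pos: [0.5611, 0.1568, 0.0609]
tool_rot: [0.702, 0.713, -0.001, -0.001]
ft_force: [-5.2, -0.3, 1.5]
grip_width: 0.009
grasp_force: 58.4
```

```bash
python3 -m creep '[-0.01,0,0,0,0, -0.025,0,0,0,0, -0.04,-0.0005,0,0,0, -0.055,-0.001,0,0,0, -0.07,-0.001,0,0,0, -0.085,-0.0015,0,0,0, -0.1,-0.0015,0,0,0, -0.115,-0.002,0,0,0, -0.127,-0.002,0,0,0, -0.135,-0.002,0,0,0]'
python3 -m creep '[-0.004,0,0,0,0, -0.007,0,0,0,0, -0.007,0,0,0,0]'
```

```text
clock: 5.53
eef_pos: [0.4279, 0.1554, 0.0609]
tool_rot: [0.702, 0.713, 0.001, 0.0]
ft_force: [1.5, 1.5, -4.8]
grip_width: 0.0089
grasp_force: 59.7
clock: 5.78
eef_pos: [0.4215, 0.1553, 0.0608]
tool_rot: [0.702, 0.713, 0.001, 0.0]
ft_force: [-2.1, 2.1, 3.0]
grip_width: 0.0086
grasp_force: 60.6
```

```bash
python3 -m creep '[-0.004,0,0,0,0, -0.004,0,0,0,0, -0.004,0,0,0,0]'
```

```text
clock: 6.03
eef_pos: [0.4212, 0.1553, 0.0609]
tool_rot: [0.702, 0.712, 0.003, 0.003]
ft_force: [7.8, 2.0, -3.3]
grip_width: 0.0087
grasp_force: 59.9
```

```bash
python3 -m creep '[0.005,0,0,0,0, 0.005,0,0,0,0.034, 0.005,0,0,0,0.034, 0.005,0,0,0,0.034, 0.005,0,0.03,0,0.034, 0.005,0,0.065,0,0.034, 0.01,-0.01,0.1,0,0.034, 0.035,-0.03,0.13,0,0.034, 0.065,-0.055,0.16,0,0.034, 0.095,-0.075,0.17,0,0.034]'
python3 -m creep '[0,0,0,0,0.034]'
python3 - <<'E'
from h import *
np.set_printoptions(precision=4,suppress=True)
K,W=snap("wrist","w3"); print(W)
for t,z in dict(wide=0,wide_drawer_handle=.078,drawer_floor=.022,case=.022,filterbox=.022,tile=0,dish=.1).items():
    for r in bot.place_of("wrist",t)[:2]:
        p=px(r["centre"]); print(t,round(r["score"],2),p.round(),atz(K,W,p,z))
o=bot.get_obs();print(o["joint_pos"],o["eef_pos"],R.from_quat(o["tool_rot"]).as_matrix()[:,1])
E
```

```text
clock: 6.87
eef_pos: [0.5087, 0.0818, 0.2318]
tool_rot: [0.701, 0.713, 0.001, 0.001]
ft_force: [1.2, 1.3, 0.4]
grip_width: 0.034
grasp_force: 0.0
clock: 6.95
eef_pos: [0.5145, 0.0791, 0.2316]
tool_rot: [0.704, 0.711, 0.003, 0.004]
ft_force: [1.3, 0.5, 0.1]
grip_width: 0.034
grasp_force: 0.0
[[ 0.9999  0.0073  0.0123  0.513 ]
 [ 0.0103 -0.9648 -0.2629  0.1455]
 [ 0.01    0.263  -0.9647  0.3737]
 [ 0.      0.      0.      1.    ]]
wide 0.56 [429. 115.] [0.618  0.1592 0.    ]
wide_drawer_handle 0.56 [189. 112.] [0.4241 0.1567 0.078 ]
drawer_floor 0.52 [342. 157.] [0.5385 0.1225 0.022 ]
case 0.78 [342. 157.] [0.5386 0.1229 0.022 ]
filterbox 0.77 [326.  23.] [0.5225 0.2285 0.022 ]
dish 0.63 [430. 114.] [0.5902 0.156  0.1   ]
dish 0.59 [623. 133.] [0.7228 0.1451 0.1   ]
[ 0.162   0.2707  0.0344  1.3365 -0.      1.7165] [0.5068 0.0828 0.2273] [ 0.9999  0.0164 -0.002 ]
```

View pics/w3.png

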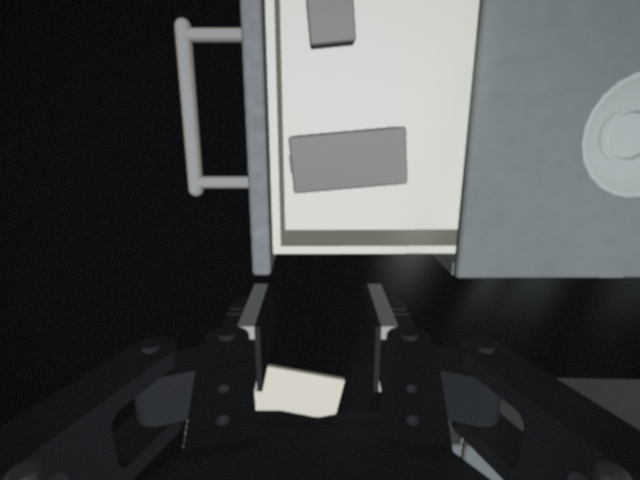

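The drawer is out. The case's top runs (290,136), (405,127), (407,184), (296,192), the filter box is at (330,20), and the handle is at (190,110).

```bash
python3 - <<'E'
from h import *
np.set_printoptions(precision=4,suppress=True)
K,W=snap("wrist","w4"); im=cv2.imread("pics/w4.png")
o=bot.get_obs();print(o["eef_pos"],o["tool_rot"])
g=cv2.cvtColor(im,cv2.COLOR_BGR2GRAY)
m=((g>90)&(g<165)).astype(np.uint8); m[:, :285]=0; m[:,440:]=0; m[:80]=0; m[215:]=0
m=cv2.morphologyEx(m,cv2.MORPH_OPEN,np.ones((5,5)))
c=max(cv2.findContours(m,0,2)[0],key=cv2.contourArea); b=cv2.boxPoints(cv2.minAreaRect(c)); print(b, cv2.contourArea(c))
P=np.array([atz(K,W,p[0],.066)[:2] for p in c]).astype(np.float32)*1000
print(cv2.minAreaRect(P))
for t,z in dict(case=.022).items():
    for r in bot.place_of("wrist",t)[:2]:
        p=px(r["centre"]); print(t,r["score"],p,atz(K,W,p,z))
S=snap("scene")
for r in bot.place_of("scene","case")[:2]: print(r["score"],atz(*S,px(r["centre"]),.022))
S=snap("side")
for r in bot.place_of("side","case")[:2]: print(r["score"],atz(*S,px(r["centre"]),.022))
for c,n in((1,"scene"),(2,"side")):
    for r in bot.place_of(n,"wide_drawer_handle")[:1]: print(r["score"],atz(*snap(n),px(r["centre"]),.078))
E
```

```text
[0.507  0.0828 0.2275] [ 0.7013  0.7128 -0.0006 -0.0004]
[[299.8601 140.2512]
 [418.7393 130.7409]
 [423.4293 189.3657]
 [304.5501 198.876 ]] 6707.0
((539.4896850585938, 123.53926086425781), (89.56399536132812, 44.124305725097656), 5.572419166564941)
case 0.74 [357.376 162.384] [0.541  0.1224 0.022 ]
0.91 [0.5412 0.1186 0.022 ]
0.77 [0.5379 0.1157 0.022 ]
0.26 [ 0.5533 -0.5009  0.022 ]
0.97 [0.4222 0.1547 0.078 ]
```

```bash
python3 -m creep '[0.003,0.004,0,0.12,0.06, 0.007,0.008,0,0.24,0.068, 0.01,0.012,0,0.36,0.068, 0.013,0.016,0,0.48,0.068, 0.016,0.02,0,0.6,0.068, 0.02,0.024,0,0.72,0.068, 0.023,0.028,0,0.84,0.068, 0.026,0.032,0,0.96,0.068, 0.029,0.036,0,1.08,0.068, 0.032,0.041,0,1.2,0.068]'
python3 -m creep '[0,0,-0.02,0.12,0.068, 0,0,-0.04,0.24,0.068, 0,0,-0.06,0.36,0.068, 0,0,-0.08,0.45,0.068, 0,0,-0.09,0.45,0.068, 0,0,-0.09,0.45,0.068]'
python3 - <<'E'
from h import *
o=bot.get_obs();y=R.from_quat(o["tool_rot"]).as_matrix()[:,1]; print(o["eef_pos"],np.degrees(np.arctan2(y[1],y[0])),o["joint_pos"])
K,W=snap("wrist","w5")
for P in [(.5395,.1235,.022),(.5395,.1235,.066)]: print(proj(K,W,P))
for r in bot.place_of("wrist","case")[:2]: print(r["score"],px(r["centre"]),atz(K,W,px(r["centre"]),.022))
E
```

```text
clock: 8.63
eef_pos: [0.5402, 0.1233, 0.228]
tool_rot: [0.174, 0.985, -0.0, 0.0]
ft_force: [-0.0, 0.0, -0.1]
grip_width: 0.0683
grasp_force: 0.0
clock: 9.13
eef_pos: [0.5381, 0.1228, 0.1354]
tool_rot: [-0.046, 0.999, -0.001, -0.003]
ft_force: [-0.5, 0.0, -0.1]
grip_width: 0.0678
grasp_force: 0.0
[0.53812541 0.12277313 0.13535071] 95.25521463366522 [ 2.24322034e-01  4.04700342e-01 -1.97797390e-02  1.15184641e+00
 -2.13188706e-05  1.32603356e-01]
[318.28323937 234.5857742 ]
[318.49623097 254.26179454]
```

View pics/w5.png

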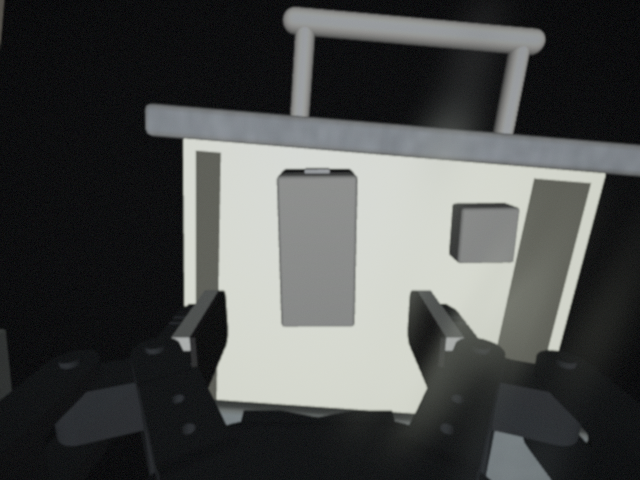

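The case's top spans (279,176) to (355,326), centred at about (318,252). That matches the projected (318,254) and it's aligned with the fingers, so I'll descend.

```bash
python3 -m creep '[0.001,0.001,-0.03,0,0.068, 0.001,0.001,-0.06,0,0.068, 0.001,0.001,-0.085,0,0.068, 0.001,0.001,-0.1,0,0.068, 0.001,0.001,-0.106,0,0.068, 0.001,0.001,-0.106,0,0.068]'
python3 -m creep '[0,0,0,0,0.03, 0,0,0,0,0.03, 0,0,0,0,0.03, 0,0,0,0,0.03, 0,0,0,0,0.03]'
```

```text
clock: 9.73
eef_pos: [0.541, 0.1242, 0.0318]
tool_rot: [-0.047, 0.999, -0.0, -0.0]
ft_force: [0.1, 0.6, 0.0]
grip_width: 0.0678
grasp_force: 0.0
clock: 10.15
eef_pos: [0.543, 0.1246, 0.0343]
tool_rot: [-0.047, 0.999, 0.0, 0.002]
ft_force: [0.8, -0.0, 6.4]
grip_width: 0.0431
grasp_force: 61.8
```

```bash
python3 -m creep '[0,0,0.01,0,0.03, 0,0,0.03,0,0.03, 0,0,0.055,0,0.03, 0,0,0.085,0,0.03, 0,0,0.115,0,0.03, 0,0,0.135,0,0.03, -0.01,-0.02,0.145,0,0.03, -0.02,-0.045,0.145,0,0.03, -0.03,-0.075,0.145,0,0.03, -0.035,-0.105,0.145,0,0.03]'
python3 -m creep '[-0.01,-0.03,0,0,0.03, -0.02,-0.06,0,-0.03,0.03, -0.03,-0.09,0,-0.06,0.03, -0.04,-0.12,0,-0.09,0.03, -0.05,-0.145,0,-0.12,0.03, -0.055,-0.165,0,-0.15,0.03, -0.055,-0.178,0,-0.18,0.03, -0.055,-0.185,0,-0.18,0.03, -0.055,-0.185,0,-0.18,0.03]'
python3 - <<'E'
from h import *
np.set_printoptions(precision=4,suppress=True)
def obs():
    o=bot.get_obs();y=R.from_quat(o["tool_rot"]).as_matrix()[:,1]; print(o["eef_pos"],np.degrees(np.arctan2(y[1],y[0])),o["grip_width"],o["grasp_force"],o["ft_force"])
for n in("scene","side","wrist"):
    S=snap(n,"h_"+n)
    for t in("tile","case"):
        for r in bot.place_of(n,t)[:2]: print(n,t,r["score"],px(r["centre"]),atz(*S,px(r["centre"]),0.0 if t=="tile" else .16))
obs()
for r in bot.place_of("side","wide_drawer_handle")[:1]: print(atz(*snap("side"),px(r["centre"]),.078))
E
```

```text
clock: 10.98
eef_pos: [0.5044, 0.0189, 0.1778]
tool_rot: [-0.048, 0.999, 0.0, -0.0]
ft_force: [-0.4, -0.3, -1.8]
grip_width: 0.0431
grasp_force: 61.4
clock: 11.73
eef_pos: [0.4509, -0.1668, 0.1774]
tool_rot: [0.044, 0.999, -0.0, 0.0]
ft_force: [-0.3, 0.2, -1.7]
grip_width: 0.0426
grasp_force: 61.4
scene tile 0.76 [329.088 207.12 ] [ 0.4543 -0.1775  0.    ]
scene tile 0.51 [306.688 148.416] [ 0.3836 -0.4348  0.    ]
scene case 0.63 [331.776 169.296] [ 0.4521 -0.1655  0.16  ]
side tile 0.9 [336.768 327.696] [ 0.4575 -0.1755  0.    ]
side case 0.76 [331.52  288.624] [ 0.4456 -0.1637  0.16  ]
wrist case 0.86 [318.016 284.784] [ 0.4501 -0.1643  0.16  ]
[ 0.4511 -0.1651  0.177 ] 85.15631388774416 0.04336374629618425 61.44684746861458 [-0.2347  0.6157 -1.2385]
[0.4197 0.156  0.078 ]
```

View pics/h_wrist.png

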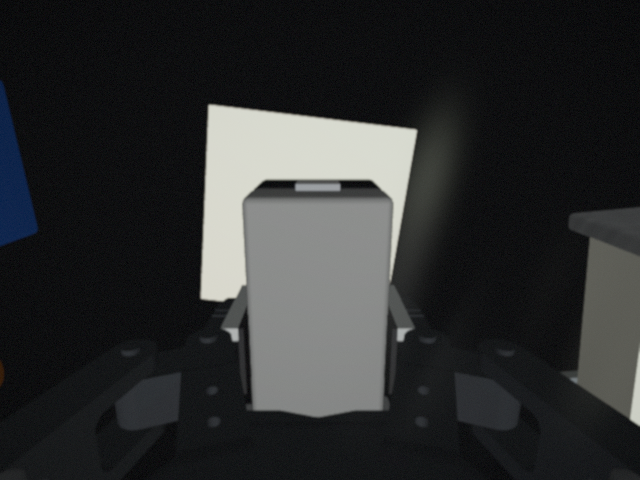

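The case hangs level in the grip, with its top's front edge at about row 200, columns 246–391. The tile behind it shows corners at (209,105), (416,129) and (200,299).

```bash
python3 - <<'E'
from h import *
np.set_printoptions(precision=4,suppress=True)
K,W=snap("wrist")
A,B,D=[atz(K,W,p,.006)[:2] for p in((209,105),(416,129),(200,299))]
print("tile",A,B,D,(B+D)/2,np.linalg.norm(B-A),np.linalg.norm(D-A))
e=B-A;print(np.degrees(np.arctan2(e[1],e[0])))
P,Q=[atz(K,W,p,.2087)[:2] for p in((246,200),(391,200))]; d=Q-P; n=np.array([d[1],-d[0]])/np.linalg.norm(d); n*=np.sign(n[0])
print("case",P,Q,np.linalg.norm(d),(P+Q)/2+n*.045)
for n in("scene","side"):
    im=cv2.imread(f"pics/h_{n}.png")
    cv2.imwrite(f"pics/x_{n}.png",cv2.resize(im[140:240,260:400] if n=="scene" else im[230:400,250:430],None,fx=4,fy=4))
E
```

```text
tile [ 0.3606 -0.2394] [ 0.3914 -0.0842] [ 0.5169 -0.272 ] [ 0.4541 -0.1781] 0.15829386253124814 0.15957191442394575
78.80083055147074
case [ 0.4029 -0.1815] [ 0.4064 -0.1406] 0.0410568625609618 [ 0.4495 -0.1649]
```

```bash
python3 -m creep '[0.003,-0.006,-0.02,-0.05,0.03, 0.006,-0.013,-0.05,-0.11,0.03, 0.006,-0.013,-0.08,-0.11,0.03, 0.006,-0.013,-0.11,-0.11,0.03, 0.006,-0.013,-0.13,-0.11,0.03, 0.006,-0.013,-0.142,-0.11,0.03, 0.006,-0.013,-0.149,-0.11,0.03, 0.006,-0.013,-0.152,-0.11,0.03, 0.006,-0.013,-0.152,-0.11,0.03, 0.006,-0.013,-0.152,-0.11,0.03]'
python3 - <<'E'
from h import *
for n in("scene","side","scene","side"):
    S=snap(n,"g_"+n)
    for r in bot.place_of(n,"case")[:1]: print(n,r["score"],atz(*S,px(r["centre"]),.013))
    for r in bot.place_of(n,"tile")[:1]: print(n,"tile",r["score"],atz(*S,px(r["centre"]),.0))
print(bot.get_obs())
E
```

```text
clock: 13.17
eef_pos: [0.4578, -0.179, 0.0258]
tool_rot: [0.098, 0.995, -0.0, 0.001]
ft_force: [-0.3, 0.4, -1.2]
grip_width: 0.0433
grasp_force: 61.4
scene 0.88 [ 0.45731155 -0.18246008  0.013     ]
scene tile 0.74 [ 0.45522145 -0.18140683  0.        ]
side 0.78 [ 0.46027789 -0.18272742  0.013     ]
side tile 0.6 [ 4.59583783e-01 -1.75615239e-01 -1.11022302e-16]
scene 0.73 [ 0.46122244 -0.17197981  0.013     ]
scene tile 0.85 [ 0.44984935 -0.18595838  0.        ]
side 0.66 [ 0.4555717  -0.18315632  0.013     ]
side tile 0.95 [ 0.45676725 -0.17553096  0.        ]
{'clock': 13.7667, 'joint_pos': array([-3.72832245e-01,  4.16647905e-01, -3.36352645e-01,  8.17762784e-01,
       -1.04391059e-05, -1.76999710e-01]), 'joint_vel': array([-0.00140137,  0.00206474,  0.00043022,  0.0022327 , -0.0019271 ,
       -0.00067662]), 'tau': array([ 1.19701774e-03, -4.04609549e+01,  1.97737831e+01,  5.04931828e-03,
       -1.15213352e-03,  2.26772030e-06]), 'eef_pos': array([ 0.45698976, -0.17874355,  0.02508412]), 'tool_rot': array([ 9.77598794e-02,  9.95210031e-01, -9.50166028e-06,  1.44596378e-05]), 'ft_force': array([ 0.91579374, -0.50915938, -1.58396677]), 'ft_torque': array([-0.03198074,  0.00925455, -0.03652914]), 'grasp_force': 61.36611733585596, 'grip_width': 0.043209378545067366}
```

```bash
python3 -m creep '[-0.001,0,-0.002,0,0.03, -0.001,0,-0.0035,0,0.03, -0.001,0,-0.005,0,0.03, -0.001,0,-0.005,0,0.03, -0.001,0,-0.005,0,0.03]'
python3 -m creep '[0,0,-0.001,0,0.03, 0,0,-0.001,0,0.03, 0,0,-0.001,0,0.03]'
```

```text
clock: 14.18
eef_pos: [0.4558, -0.1787, 0.0198]
tool_rot: [0.098, 0.995, 0.0, -0.0]
ft_force: [0.4, -0.5, -2.4]
grip_width: 0.0433
grasp_force: 61.4
clock: 14.43
eef_pos: [0.456, -0.1787, 0.019]
tool_rot: [0.098, 0.995, -0.0, -0.0]
ft_force: [-0.0, 0.7, -1.5]
grip_width: 0.0435
grasp_force: 61.4
```

```bash
python3 -m creep '[0,0,-0.001,0,0.03, 0,0,-0.001,0,0.03, 0,0,-0.001,0,0.03]'; python3 -m creep '[0,0,-0.001,0,0.03, 0,0,-0.001,0,0.03, 0,0,-0.001,0,0.03]'
```

```text
clock: 14.68
eef_pos: [0.4562, -0.1788, 0.0184]
tool_rot: [0.098, 0.995, -0.0, 0.0]
ft_force: [-1.7, 0.2, 2.0]
grip_width: 0.0431
grasp_force: 61.8
clock: 14.93
eef_pos: [0.4561, -0.1788, 0.0183]
tool_rot: [0.098, 0.995, -0.0, 0.0]
ft_force: [-4.1, 1.3, 10.6]
grip_width: 0.043
grasp_force: 62.9
```

Contact is made. I'll relieve the load, release and retreat.

```bash
python3 -m creep '[0,0,0.001,0,0.03, 0,0,0.001,0,0.05, 0,0,0.001,0,0.06, 0,0,0.001,0,0.068, 0,0,0.001,0,0.068, 0,0,0.02,0,0.068, 0,0,0.05,0,0.068, 0,0,0.085,0,0.068, -0.01,0.01,0.12,0,0.068, -0.03,0.03,0.16,0,0.068]'
python3 -m creep '[-0.02,0.02,0.02,0,0.068, -0.05,0.05,0.04,0,0.068, -0.08,0.09,0.04,0,0.068, -0.1,0.13,0.04,0,0.068, -0.1,0.13,0.04,0,0.068]'
python3 - <<'E'
from h import *
for n in("scene","side"):
    S=snap(n,"f_"+n)
    for t,z in(("case",.006),("tile",0),("filterbox",.022),("wide_drawer_handle",.078),("jar",.1),("dish",.1),("narrow",0)):
        for r in bot.place_of(n,t)[:1]: print(n,t,r["score"],atz(*S,px(r["centre"]),z))
a,b=cv2.imread("pics/f_scene.png")[110:410,190:490],cv2.imread("pics/f_side.png")[130:430,190:490]
cv2.imwrite("pics/fin.png",cv2.resize(np.hstack([a,b]),(800,400)))
print(bot.get_obs()["eef_pos"])
E
```

```text
clock: 15.77
eef_pos: [0.4302, -0.1526, 0.1726]
tool_rot: [0.098, 0.995, -0.0, 0.001]
ft_force: [1.3, 0.5, 0.7]
grip_width: 0.0682
grasp_force: 0.0
clock: 16.18
eef_pos: [0.3259, -0.0193, 0.2113]
tool_rot: [0.097, 0.995, 0.001, -0.0]
ft_force: [0.0, 0.4, 0.9]
grip_width: 0.068
grasp_force: 0.0
scene case 0.79 [ 0.45487691 -0.17429991  0.006     ]
scene tile 0.94 [ 0.45326434 -0.18065692  0.        ]
scene filterbox 0.49 [0.52957911 0.22720377 0.022     ]
scene wide_drawer_handle 0.72 [0.42731896 0.1484653  0.078     ]
scene jar 0.68 [ 0.74550609 -0.18892246  0.1       ]
scene dish 0.86 [0.71697492 0.13365633 0.1       ]
scene narrow 0.95 [ 0.64537584 -0.1923575   0.        ]
side case 0.66 [ 0.45795453 -0.19259006  0.006     ]
side tile 0.91 [ 4.60001436e-01 -1.78046670e-01  1.11022302e-16]
side filterbox 0.48 [0.52516607 0.23195658 0.022     ]
side dish 0.67 [0.72871801 0.13987004 0.1       ]
side narrow 0.93 [ 0.63692458 -0.19182942  0.        ]
[ 0.32903979 -0.02187985  0.2109663 ]
```

View pics/fin.png

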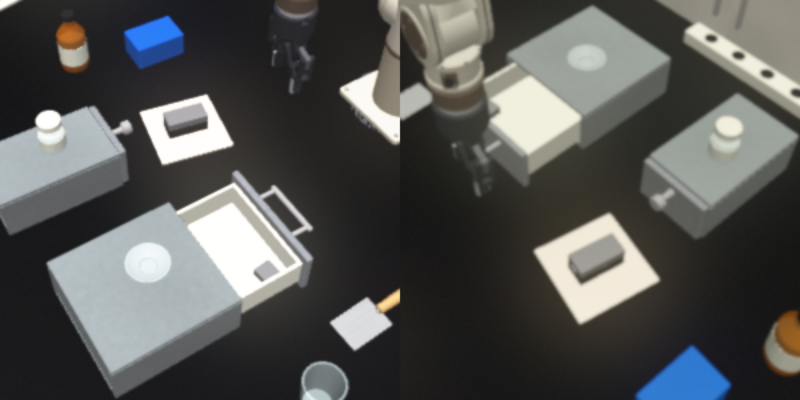

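The final picture shows the case upright in the middle of the tile (left half (186,120), right half (597,258)). The drawer is out with the little box still in it, the narrow drawer is shut, and the arm is clear.

```bash
python3 -c "
from workcell import bot
print(bot.job_done())"
```

```text
the job is handed in; nothing more can be done
None
```

The wide drawer is pulled out to its stop, and the cuvette case stands upright within a few millimetres of the middle of the tile, by the cameras; nothing else appeared moved, and I handed the job in with the robot's clock at about 16 s (the hand-in returned no verdict).

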